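# Hold down a valve block and index the end stop up to it

## Task

Secure the black valve block in its blue assembly fixture. First swing the red-gripped hold-down bar over the block until it snaps fully home between the rollers of its catch; then pull up the red knob of the yellow end stop's lock plunger, slide the end stop along the tube one hole towards the block and let the pin go fully home in that next hole. Do not let go at the end: finish still holding the knob with the pin home, the bar shut, and the block and everything else on the bench left where it was.

Things in the scene. Friction and masses are not known exactly. Their poses are not given: they have to be found in the camera images.
- fixture: blue steel base plate, 170 (x) by 440 (y) by 12 mm, bolted to the bench. Origin: centre of its underside, on the bench; z up. On its +y half sits the valve block (middle at x 0, y +100 mm); over its -y half (x 0, y -214 to +13 mm) runs a 40 mm square aluminium tube, top face 64 mm above the bench, with 10 mm holes along its top at 40 mm pitch
- hold_down_bar (a joint): hinge of the steel bar (16 mm wide, 10 thick), rad: 0 = shut, level across the block, pointing to fixture -x; positive = swung up, 1.57 upright, at most 1.85. Axis: fixture y through point bar_hinge. Starts open; hinge friction (0.2 N m) keeps it near where it is left above 1.1. Below 0.15 it must be pushed right down (6 to 10 N at the grip) past two sprung rollers, which then hold it shut
- bar_hinge (a point): hinge axis of the hold-down bar, behind the block, 107 mm above the bench (fixture frame x +60, y +100 mm)
- bar_grip (a point): middle of the bar's red round grip, 172 mm from the hinge along the bar. The grip is 18 mm in diameter and 63 mm long (from 136 to 199 mm from the hinge), in line with the bar; free space on both y sides of it
- bar_catch (a point): middle of the catch in front of the block (122 mm from the hinge, 107 mm above the bench), where the bar lies when shut between two steel cheeks whose tops are 126 mm above the bench; the cheeks reach 19 mm to each y side and 8 mm to each x side of this point
- end_stop (a joint): slide of the yellow end stop (sleeve) along the tube, m: 0 = pin in its first hole, positive = fixture +y, towards the block; next hole at 0.040, where its rubber pads stand 2 mm off the block's end. Rubs with 3 N; pin play in a hole 1 mm each way. Sleeve top 70 mm above the bench; a flange 18 to 25 mm from the plunger's axis towards the block is 81 mm high
- lock_plunger (a joint): lift of the spring lock plunger, m: 0 = pin fully home, 9 mm deep in a hole; it clears the tube from 0.009 and stops at 0.014. When over no hole the pin rides on the tube at 0.009. The spring pushes down with 4.5 N at 0 and 11 N at 0.014; the pin has a round tip and finds a hole within 2 mm
- pull_knob: red round knob of the lock plunger, 28 mm in diameter and 24 mm high, upright; origin: centre of its underside, which is 100 mm above the bench with the pin home, on the tube's middle line (fixture x 0); z up. At the start it is at fixture y -53 mm. It rises with the plunger and travels with the end stop. Under it a steel neck 18 mm in diameter
- next_hole (a point): centre of the next hole towards the block, at the tube's top face (fixture x 0, y -13 mm, 64 mm above the bench), 40 mm from the hole in which the pin starts
- valve_block: black sectional valve block, 80 (x) by 160 (y) by 70 mm with rows of cap nuts on top (to 84 mm above its underside), 6 kg, loose in its seat; origin: centre of its underside, 24 mm above the bench
- screwdriver: bystander: screwdriver lying on the bench in front of the fixture
- cap_nut: bystander: black cap nut, 24 mm wide and 21 mm high, standing on the fixture's base plate near its rear -y corner
- spool_stand: bystander: bright steel spool standing upright in a small wooden holder, 146 mm high in all
- aerosol_blue: bystander: spray can with blue band, 65 mm in diameter, 200 mm high; origin at its foot
- aerosol_green: bystander: spray can with green band, 65 mm in diameter, 190 mm high; origin at its foot
- sealant: bystander: small white sealant bottle with red cap, 110 mm high; origin at its foot
- parts_tray: bystander: grey tray of nuts and seals, 160 by 220 by 35 mm; origin at its underside

How it is judged:
By the outcome, as a careful person would: the job done as asked, in the order asked, and still so for the second after the job is handed in, while the arm keeps its last pose, push and grip.
It also fails if it takes over 54 s, if anything falls off the work surface, if the arm or the gripper's body presses on something with over 40 N, if the wrist force passes 120 N, or if a joint passes its speed limit or range.

## Robot

A 6-joint arm with a two-finger parallel gripper is mounted at the origin on the work surface. World frame = base frame: x ahead of the robot, y to its left, z up, the work surface at z = 0. Lengths are in m, angles in rad, forces in N, time in s.
With the tool pointing down it reaches from about 0.3 to 0.825 m from the base axis. Payload 5.4 kg.
Tool frame: the origin (TCP) lies at the very end of the fingers, on their centre line; the grasp point (between the pads) lies grip_point_offset behind it (grip_point_offset is the distance from the TCP to the grasp point, in m); x points along the fingers, z is the direction in which the jaws open and shut, and the axes are right-handed (so a half turn about x gives the same grasp; the last joint's range is limited). The gripper opens to 92 mm and grips with 3 to 60 N. Pads are 20 mm wide; open, the fingers measure 128 mm over their backs; the gripper's body (75 mm by 189 mm) begins 69 mm behind the grasp point.
Start: joints at [0.893, 0.158, 1.597, -0, 1.386, -0.21], TCP at [0.259, 0.513, 0.215] pointing down, gripper open.
Joint ranges: [-2.91, 2.91], [-0.94, 2.29], [0.18, 2.7], [-1.29, 4.43], [0.17, 2.64], [-3, 3]. Speed limits (rad/s): [2.57, 2.57, 3.14, 3.14, 3.14, 3.14].

## Interface

Orientations are given as a unit quaternion [w, x, y, z].
In Python, from workcell import * gives the robot as it stands.
- The arm moves only by the shell command python3 -m creep 'ROWS' [OPENING] [FORCE]. ROWS is JSON, a list of rows, each a list of 4 numbers: the shift along the tool's x, y, z in cm, then the turn about the tool's x in degrees. A call has 1 to 8 rows; each row is the pose to reach, as a shift and turn from the pose commanded when the call began, along the tool's axes at that moment; what a row does not reach only later rows make up. A row lasts 1/10 s, in which the tool goes at most 50 mm and 8.59 degrees, less where a joint would pass 70% of its speed; a pose out of reach is approached as far as the arm can. A call with a gripper value outside its range is refused whole. OPENING is the opening, from 0 (shut) to 1 (fully open), set as the call begins (- or left out, the last holds). The fingers move at their own pace and stop on an object; FORCE is the grip in N (left out, the last holds). Time passes only in rows, so rows that repeat a pose let the fingers close. It gives the time, the measured TCP pose, the force and the opening at its end, in the units of the state.
- state(): the state, without advancing time (a new reading comes with each control period).
- get_image(name): name is "scene" or "top" or "wrist"; returns (picture, depth): 384x512x3 uint8, red, green, blue; 384x512 float32, m along the optical axis (not along the pixel's ray), 0 where there is no reading.
- camera_model(name): a dict with "fx", "fy", "cx", "cy" (pixels), "extrinsics" (4x4, takes a point from world to camera coordinates); the wrist camera has in their place "mount" (4x4, takes a point from camera to tool coordinates, whose origin is the TCP and whose axes are the tool frame's). Camera axes: x right, y down, z forward; pixel columns grow to the right and rows downward; lengths in m; the calibration is good to about 2 mm. A picture is of the moment at which its call begins: read the wrist's pose just before it. camera_model takes no time and is no camera call.
- hand_in(): hands the job in, once; it reports no verdict.
The state is a dict: "t": time; "joint_positions": joint angles; "joint_vel": joint speeds; "effort": joint torques, N m; "eef_pos": TCP position; "eef_rot": TCP orientation; "contact_force": force on the tool from outside, world axes, zero at the start; "ft_torque": the same for the moment, N m; "finger_gap": finger opening in m.
Only numpy, scipy, OpenCV 4.12 (cv2) and the standard library are available. Lean on these libraries where they do the work, as an engineer would, in place of code of your own. Each camera call takes 0.05 s, during which the arm holds its last target.

## Working session

There is one attempt and no reset: what is moved stays moved. The work goes in short steps, Python scripts to look and compute and a shell command to move; the robot and the scene stay as the last step left them, time stands still between calls to the robot, and variables do not carry over. Pictures are saved under pics/ and viewed, and the job is handed in when it is done.

```bash
mkdir -p pics; ls; python3 - <<'E'
from workcell import *
import cv2, numpy as np
s=state()
print({k:(np.round(v,4).tolist() if hasattr(v,'__len__') else v) for k,v in s.items()})
np.set_printoptions(suppress=True,precision=4)
for n in("scene","top","wrist"):
    m=camera_model(n); print(n,m)
    p,d=get_image(n)
    cv2.imwrite(f"pics/{n}0.png",p[:,:,::-1]); np.savez(f"{n}0.npz",p=p,d=d)
E
```

```text
pics
{'t': 0.0, 'joint_positions': [0.8929, 0.159, 1.5982, -0.0, 1.3862, -0.2101], 'joint_vel': [0.0005, -0.0003, -0.0011, -0.0012, -0.0009, 0.0003], 'effort': [-0.0015, -38.5573, -32.2109, 0.0701, 0.0379, -0.0001], 'eef_pos': [0.2589, 0.5127, 0.2136], 'eef_rot': [0.6017, -0.3707, 0.6029, 0.3703], 'contact_force': [-0.3845, 0.842, -0.2417], 'ft_torque': [-0.0273, 0.0308, -0.0479], 'finger_gap': 0.09173115021276297}
scene {'fx': 411.87498601525283, 'fy': 411.87498601525283, 'cx': 254.61950257145904, 'cy': 194.84584008538764, 'extrinsics': array([[ 0.783 ,  0.622 ,  0.0054, -0.4405],
       [ 0.4409, -0.5489, -0.7102, -0.1792],
       [-0.4387,  0.5584, -0.704 ,  1.5749],
       [ 0.    ,  0.    ,  0.    ,  1.    ]])}
top {'fx': 424.2962908284533, 'fy': 424.2962908284533, 'cx': 260.677642070454, 'cy': 192.1506943096026, 'extrinsics': array([[-0.01  , -0.9998,  0.0186, -0.0183],
       [-0.9844,  0.0066, -0.1758,  0.5615],
       [ 0.1756, -0.02  , -0.9843,  1.2944],
       [ 0.    ,  0.    ,  0.    ,  1.    ]])}
wrist {'fx': 340.51067419162257, 'fy': 340.51067419162257, 'cx': 259.89446162566094, 'cy': 194.83993565104998, 'mount': array([[ 0.0003, -0.2488,  0.9685, -0.1689],
       [-0.0004, -0.9685, -0.2488,  0.07  ],
       [ 1.    , -0.0003, -0.0004, -0.0014],
       [ 0.    ,  0.    ,  0.    ,  1.    ]])}
```

View pics/scene0.png

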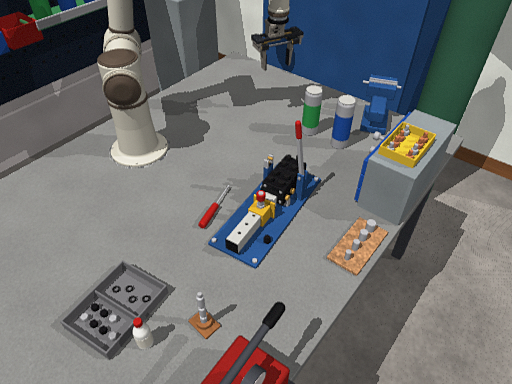

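View pics/top0.png

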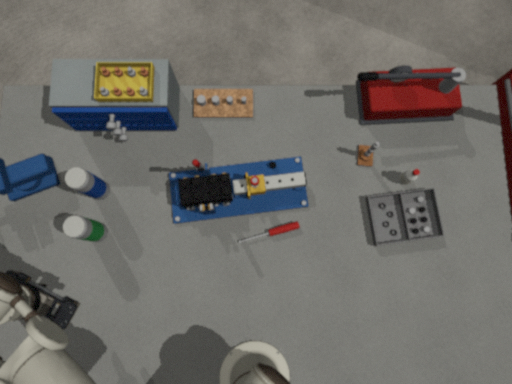

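View pics/wrist0.png

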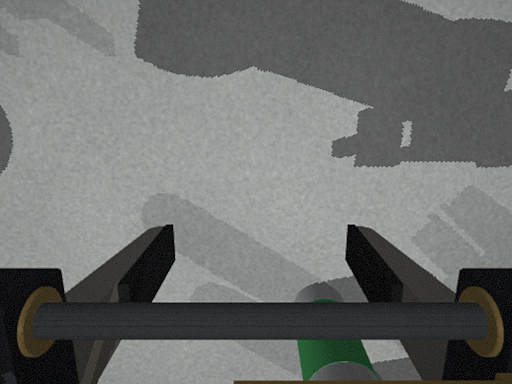

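```bash
cat > h.py <<'E'
from workcell import *
import cv2, numpy as np, sys
from scipy.spatial.transform import Rotation as Ro
np.set_printoptions(suppress=True,precision=4)
def Rt(q): return Ro.from_quat([q[1],q[2],q[3],q[0]]).as_matrix()
def camT(n,s=None):
    m=camera_model(n)
    K=np.array([[m['fx'],0,m['cx']],[0,m['fy'],m['cy']],[0,0,1]])
    if n=='wrist':
        T=np.eye(4);T[:3,:3]=Rt(s['eef_rot']);T[:3,3]=s['eef_pos']
        return K,T@m['mount']
    return K,np.linalg.inv(m['extrinsics'])
def pts(K,T,d):
    v,u=np.mgrid[:d.shape[0],:d.shape[1]]
    r=np.stack([(u-K[0,2])/K[0,0],(v-K[1,2])/K[1,1],np.ones_like(d)],-1)*d[...,None]
    return r@T[:3,:3].T+T[:3,3]
def plane(K,T,uv,z):
    uv=np.atleast_2d(uv).astype(float)
    r=np.c_[(uv[:,0]-K[0,2])/K[0,0],(uv[:,1]-K[1,2])/K[1,1],np.ones(len(uv))]@T[:3,:3].T
    return T[:3,3]+r*((z-T[2,3])/r[:,2])[:,None]
def look(n,tag):
    s=state(); K,T=camT(n,s); p,d=get_image(n)
    cv2.imwrite(f"pics/{tag}.png",p[:,:,::-1]); np.savez(f"{tag}.npz",p=p,d=d,K=K,T=T)
    return p,d,K,T,s
E
python3 - <<'E'
from h import *
s=state(); print(Rt(s['eef_rot']))
for n in("top","scene"):
    z=np.load(n+"0.npz");p,d=z['p'],z['d'];K,T=camT(n)
    P=pts(K,T,d); hsv=cv2.cvtColor(p,cv2.COLOR_RGB2HSV)
    blue=(hsv[...,0]>100)&(hsv[...,0]<125)&(hsv[...,1]>120)&(P[...,2]<.03)&(P[...,2]>0)
    roi=(P[...,0]>.3)&(P[...,0]<.7)&(P[...,1]>-.2)&(P[...,1]<.35)
    m=(blue&roi).astype(np.uint8)
    c=max(cv2.findContours(m,0,2)[0],key=cv2.contourArea)[:,0]
    W=plane(K,T,c,.012)[:,:2].astype(np.float32)
    print(n,cv2.minAreaRect(W*1000), np.median(P[...,2][m>0]))
    red=((hsv[...,0]<6)|(hsv[...,0]>174))&(hsv[...,1]>150)&roi
    nn,l,st,ce=cv2.connectedComponentsWithStats(red.astype(np.uint8))
    for i in range(1,nn):
        if st[i,4]>8: print('red',st[i],ce[i],np.median(P[l==i],0),P[l==i].min(0),P[l==i].max(0))
p=np.load("top0.npz")['p'];cv2.imwrite("pics/topz.png",cv2.resize(p[140:240,150:320,::-1],None,fx=4.5,fy=4.5,interpolation=2))
p=np.load("scene0.npz")['p'];cv2.imwrite("pics/scz.png",cv2.resize(p[110:280,190:340,::-1],None,fx=3.5,fy=3.5,interpolation=2))
E
```

```text
[[-0.0009 -0.8926  0.4509]
 [-0.0011  0.4509  0.8926]
 [-1.      0.0003 -0.0014]]
top ((578.5023193359375, 50.86863708496094), (165.371337890625, 435.8465881347656), 6.740412712097168) 0.011203851421430988
red [193 160   6   7  31] [195.7097 162.8065] [0.595  0.1495 0.3003] [0.3252 0.0039 0.2688] [0.603  0.1572 1.3731]
red [269 222  30  13 195] [283.5692 228.1487] [ 0.4495 -0.0965  0.0228] [ 0.3252 -0.1419  0.0125] [0.4685 0.0039 1.3731]
scene ((583.449462890625, 46.02751159667969), (171.13653564453125, 443.2593078613281), 6.813564777374268) 0.011603827796161426
red [295 121   7  18 100] [298.12 129.58] [0.6049 0.1478 0.2745] [0.5934 0.143  0.247 ] [0.614  0.1592 0.3033]
red [257 190   8  12  60] [260.6    196.5333] [ 0.5926 -0.0114  0.1156] [ 0.5442 -0.0182  0.0564] [0.6005 0.0663 0.1258]
red [199 203  20  25 205] [208.1171 215.1805] [ 0.4571 -0.1043  0.0221] [ 0.4328 -0.147  -0.0036] [ 0.4757 -0.0464  0.0305]
```

```bash
ls pics
```

```text
scene0.png
scz.png
top0.png
topz.png
wrist0.png
```

View pics/topz.png

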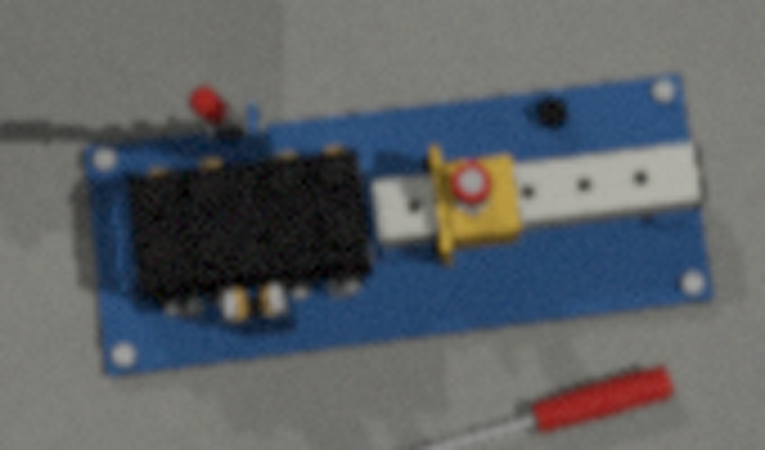

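View pics/scz.png

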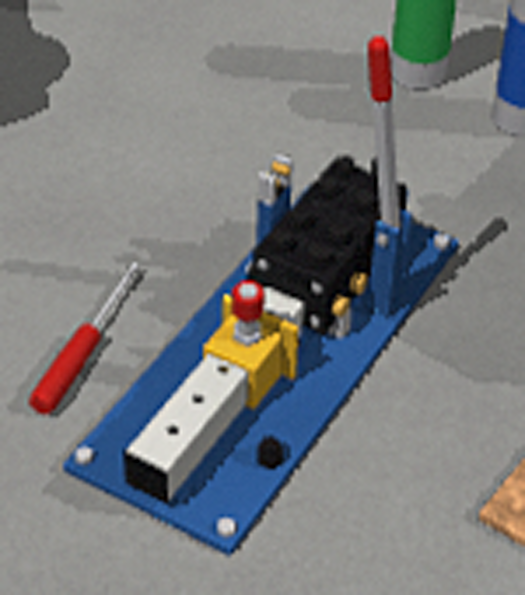

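```bash
python3 - <<'E'
import workcell
print([x for x in dir(workcell) if not x.startswith('_')]); print(getattr(workcell,'grip_point_offset',None))
E
python3 -m creep '[[-5,0,0,0],[-8,-3.5,-1.8,-4],[-11,-7.5,-3.8,-9],[-14,-11.5,-5.9,-14],[-16.6,-15.5,-8,-19],[-16.6,-20,-10.2,-24],[-16.6,-24,-12.3,-29],[-16.6,-28,-14.3,-33.5]]' 1
```

```text
['IKError', 'camera_model', 'get_image', 'grip_point_offset', 'hand_in', 'state']
0.0187
t: 0.95
eef_pos: [0.4456, 0.2576, 0.3809]
eef_rot: [-0.469, 0.529, -0.469, -0.529]
contact_force: [0.7, -0.4, -1.1]
finger_gap: 0.092
```

```bash
python3 -m creep '[[0,-2.3,-4.2,0],[0,-4.7,-8.5,0],[0,-7,-12.7,0],[0,-9.5,-17,0],[0,-9.5,-17,0],[0,-9.5,-17,0]]'
python3 - <<'E'
from h import *
p,d,K,T,s=look("wrist","w1")
print(s['eef_pos'],Rt(s['eef_rot']))
P=pts(K,T,d); hsv=cv2.cvtColor(p,cv2.COLOR_RGB2HSV)
red=((hsv[...,0]<6)|(hsv[...,0]>174))&(hsv[...,1]>150)
nn,l,st,ce=cv2.connectedComponentsWithStats(red.astype(np.uint8))
for i in range(1,nn):
    if st[i,4]>20: print('red',st[i],ce[i],np.median(P[l==i],0),P[l==i].min(0),P[l==i].max(0))
E
```

```text
t: 1.55
eef_pos: [0.559, 0.1009, 0.3799]
eef_rot: [0.47, -0.527, 0.471, 0.528]
contact_force: [0.1, 0.4, 0.1]
finger_gap: 0.0916
[0.559  0.1009 0.3799] [[-0.0017 -0.9934 -0.1146]
 [ 0.0005 -0.1146  0.9934]
 [-1.      0.0016  0.0007]]
red [ 101   53   70   27 1176] [134.7024  65.8376] [ 0.4508 -0.0963  0.0223] [ 0.4275 -0.145   0.0048] [0.4891 0.0917 0.5489]
red [166 165  24  22 248] [178.5887 174.4879] [ 0.5811 -0.0003  0.1221] [ 0.4891 -0.0176  0.1012] [0.5985 0.0917 0.5489]
red [301 234  27  32 586] [313.6672 249.7406] [0.5952 0.1477 0.2972] [0.4891 0.0917 0.2505] [0.6051 0.1585 0.5489]
```

View pics/w1.png

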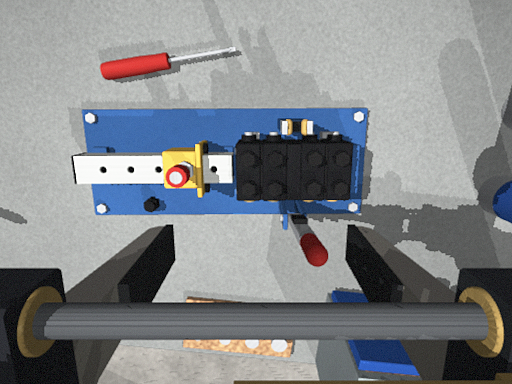

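```bash
python3 - <<'E'
from h import *
z=np.load("w1.npz");p,d,K,T=z['p'],z['d'],z['K'],z['T']
P=pts(K,T,d); hsv=cv2.cvtColor(p,cv2.COLOR_RGB2HSV)
blue=(hsv[...,0]>100)&(hsv[...,0]<125)&(hsv[...,1]>120)
m=blue.astype(np.uint8);m[225:]=0;m[:,400:]=0
m=cv2.morphologyEx(m,cv2.MORPH_OPEN,np.ones((5,5)))
c=max(cv2.findContours(m,0,2)[0],key=cv2.contourArea)[:,0]
c=cv2.convexHull(c)[:,0]
W=plane(K,T,c,.012)[:,:2].astype(np.float32)
r=cv2.minAreaRect(W*1000);print(r,cv2.boundingRect(m), np.median(P[...,2][m>0]))
scr=np.array([(90,118),(358,117),(102,208),(353,208)])
S=plane(K,T,scr,.014);print(S,S.mean(0))
v=S[1]-S[0];v2=S[3]-S[2];print(np.degrees(np.arctan2(-v[0],v[1])),np.degrees(np.arctan2(-v2[0],v2[1])))
# knob silver/red top: min enclosing circle of red comp + interior
red=((hsv[...,0]<6)|(hsv[...,0]>174))&(hsv[...,1]>150)
red=red.astype(np.uint8);red[:150]=0
for c in cv2.findContours(red,0,2)[0]:
    if cv2.contourArea(c)>80:
        ce,ra=cv2.minEnclosingCircle(c);print(ce,ra,plane(K,T,ce,.124),plane(K,T,ce,.303))
cv2.imwrite("pics/w1z.png",np.hstack([cv2.resize(p[150:270,150:350,::-1],None,fx=4,fy=4,interpolation=2)]))
# front view of bar in scene: column slices
z=np.load("scene0.npz");K,T=camT("scene");Q=pts(K,T,z['d'])
for v in range(118,190,6):
    print(v,[(u,Q[v,u].round(3).tolist()) for u in range(294,304,3)])
E
```

```text
((530.6226196289062, 52.397674560546875), (452.07659912109375, 145.52037048339844), 85.36491394042969) (84, 108, 283, 109) 0.010841827553635941
[[ 0.5336 -0.1651  0.014 ]
 [ 0.4852  0.2427  0.014 ]
 [ 0.6762 -0.1468  0.014 ]
 [ 0.6293  0.2614  0.014 ]] [0.5811 0.0481 0.014 ]
6.767670715608309 6.553119794678519
(314.0, 249.0) 17.49295425415039 [[0.663  0.1849 0.124 ]] [[0.5898 0.1456 0.303 ]]
(177.093017578125, 175.10464477539062) 12.042508125305176 [[ 0.5831 -0.0031  0.124 ]] [[0.5435 0.0368 0.303 ]]
118 [(294, [0.347, 0.536, 0.001]), (297, [0.357, 0.544, 0.001]), (300, [0.368, 0.55, 0.003]), (303, [0.428, 0.472, 0.069])]
124 [(294, [0.372, 0.499, 0.002]), (297, [0.601, 0.145, 0.296]), (300, [0.607, 0.151, 0.295]), (303, [0.434, 0.465, 0.048])]
130 [(294, [0.395, 0.466, 0.001]), (297, [0.602, 0.146, 0.275]), (300, [0.609, 0.152, 0.274]), (303, [0.431, 0.475, 0.012])]
136 [(294, [0.417, 0.435, -0.0]), (297, [0.605, 0.145, 0.255]), (300, [0.612, 0.15, 0.255]), (303, [0.448, 0.451, 0.005])]
142 [(294, [0.441, 0.4, 0.002]), (297, [0.607, 0.145, 0.234]), (300, [0.613, 0.153, 0.232]), (303
[... 189 characters left out ...]
.61, 0.147, 0.188]), (300, [0.618, 0.15, 0.191]), (303, [0.508, 0.363, -0.0])]
160 [(294, [0.555, 0.223, 0.086]), (297, [0.611, 0.149, 0.164]), (300, [0.622, 0.148, 0.17]), (303, [0.525, 0.337, -0.004])]
166 [(294, [0.585, 0.176, 0.107]), (297, [0.586, 0.195, 0.095]), (300, [0.626, 0.146, 0.149]), (303, [0.624, 0.167, 0.134])]
172 [(294, [0.593, 0.167, 0.092]), (297, [0.601, 0.172, 0.093]), (300, [0.627, 0.148, 0.124]), (303, [0.63, 0.161, 0.116])]
178 [(294, [0.607, 0.148, 0.086]), (297, [0.623, 0.14, 0.102]), (300, [0.633, 0.142, 0.106]), (303, [0.641, 0.146, 0.107])]
184 [(294, [0.606, 0.152, 0.057]), (297, [0.624, 0.141, 0.075]), (300, [0.634, 0.143, 0.08]), (303, [0.632, 0.167, 0.061])]
```

View pics/w1z.png

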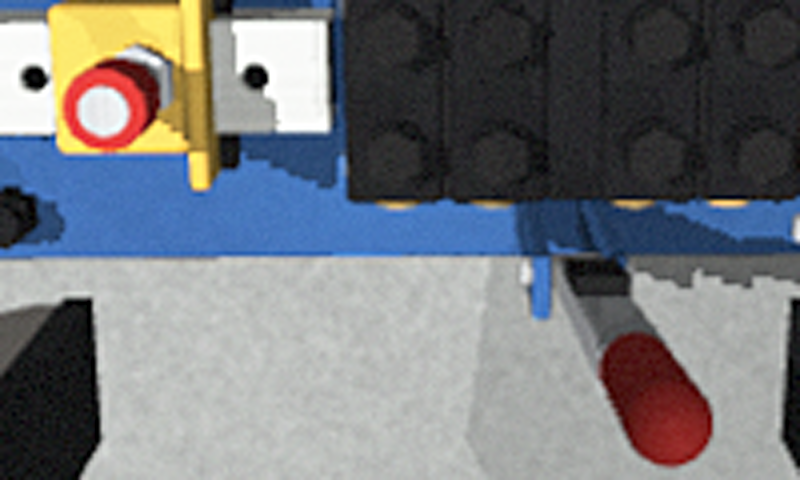

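```bash
python3 -m creep '[[0,-2.4,2.2,0],[0,-4.7,4.4,0],[0,-4.7,4.4,0],[0,-4.7,4.4,0]]'
python3 - <<'E'
from h import *
p,d,K,T,s=look("wrist","w2")
R=Rt(s['eef_rot']);t=s['eef_pos']
print(t)
hsv=cv2.cvtColor(p,cv2.COLOR_RGB2HSV)
red=((hsv[...,0]<6)|(hsv[...,0]>174))&(hsv[...,1]>150)
red=red.astype(np.uint8)
P=pts(K,T,d)
for c in cv2.findContours(red,0,2)[0]:
    if cv2.contourArea(c)>150:
        m=np.zeros_like(red);cv2.drawContours(m,[c],-1,1,-1);m=m>0
        Q=(P[m]-t)@R
        ce=c[:,0].mean(0);print(cv2.boundingRect(c),ce,'tool med',np.median(Q,0)*1000,'world',np.median(P[m],0),np.percentile(P[m][:,2],98))
        h=P[m][:,2]
        for zz in np.arange(.25,.31,.01):
            k=np.abs(h-zz)<.005
            if k.sum()>15: print(round(zz,3),k.sum(),np.median(Q[k],0)*1000,Q[k][:,2].min()*1000,Q[k][:,2].max()*1000)
E
```

```text
t: 2.0
eef_pos: [0.5996, 0.1522, 0.3806]
eef_rot: [0.469, -0.529, 0.469, 0.529]
contact_force: [-0.4, 0.3, -0.9]
finger_gap: 0.0921
[0.5996 0.1522 0.3806]
(249, 185, 22, 26) [258.6 197.6] tool med [80.9445  4.0809 -1.0435] world [0.5956 0.1503 0.2996] 0.30307891202606935
0.29 30 [87.2801  9.1817 -2.207 ] -7.985500553864355 5.966743534469733
0.3 375 [80.4336  3.0836 -1.0437] -9.511561294254411 6.691720092972935
(126, 129, 27, 22) [138.4878 138.7073] tool med [ 257.9134   32.7885 -151.0527] world [ 0.585  -0.0018  0.1227] 0.12558486269343916
(65, 17, 73, 28) [102.9857  30.0714] tool med [ 358.4651  176.1771 -228.1135] world [ 0.4513 -0.0956  0.0222] 0.025734161471688
```

View pics/w2.png

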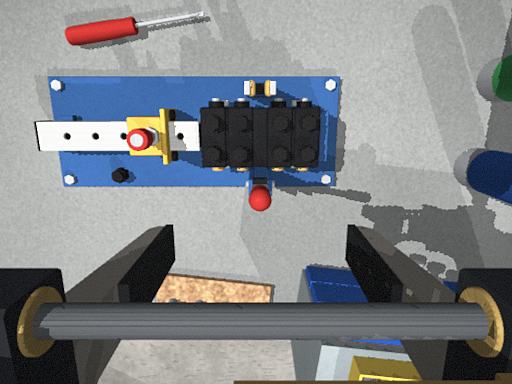

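```bash
python3 -m creep '[[4.5,0,-0.1,0],[9,0,-0.1,0],[12.2,0,-0.1,0],[12.2,0,-0.1,0]]'
python3 -m creep '[[0,0,0,0],[0,0,0,0],[0,0,0,0],[0,0,0,0],[0,0,0,0]]' 0 10
```

```text
t: 2.45
eef_pos: [0.5968, 0.1491, 0.2534]
eef_rot: [0.467, -0.526, 0.473, 0.531]
contact_force: [-0.9, 0.0, -0.3]
finger_gap: 0.0921
t: 2.95
eef_pos: [0.601, 0.1498, 0.2596]
eef_rot: [-0.47, 0.529, -0.47, -0.528]
contact_force: [0.8, -0.2, -0.8]
finger_gap: 0.054
```

```bash
python3 -m creep '[[0,0,0,0],[0,0,0,0],[0,0,0,0],[0,0,0,0],[0,0,0,0],[0,0,0,0]]' 0 10; python3 -c "
from h import *
s=state();print(s['contact_force'],s['finger_gap'],s['eef_pos'])"
```

```text
t: 3.55
eef_pos: [0.6002, 0.1521, 0.2585]
eef_rot: [0.471, -0.528, 0.469, 0.53]
contact_force: [0.5, 7.0, -0.9]
finger_gap: 0.0177
[ 0.5217  7.0358 -0.9018] 0.017733337760323962 [0.6002 0.1521 0.2585]
```

```bash
python3 -m creep '[[0.37,1.68,0.1,0],[0.92,3.31,0.1,0],[1.62,4.88,0.1,0],[2.48,6.37,0.1,0],[3.48,7.77,0.1,0],[4.61,9.06,0.1,0],[4.61,9.06,0.1,0]]'; python3 -c "
from h import *
s=state();print(s['contact_force'],s['finger_gap'],s['eef_pos'])
p,d,K,T,s=look('wrist','w3')
look('scene','s3')
z=cv2.imread('pics/s3.png');cv2.imwrite('pics/s3z.png',cv2.resize(z[80:250,180:340],None,fx=3.5,fy=3.5))"
```

```text
t: 4.25
eef_pos: [0.5074, 0.1409, 0.2109]
eef_rot: [0.469, -0.527, 0.471, 0.53]
contact_force: [-5.2, 3.0, 2.2]
finger_gap: 0.0181
[-5.1557  3.0066  2.1518] 0.018089554368475678 [0.5074 0.1409 0.2109]
```

View pics/s3z.png

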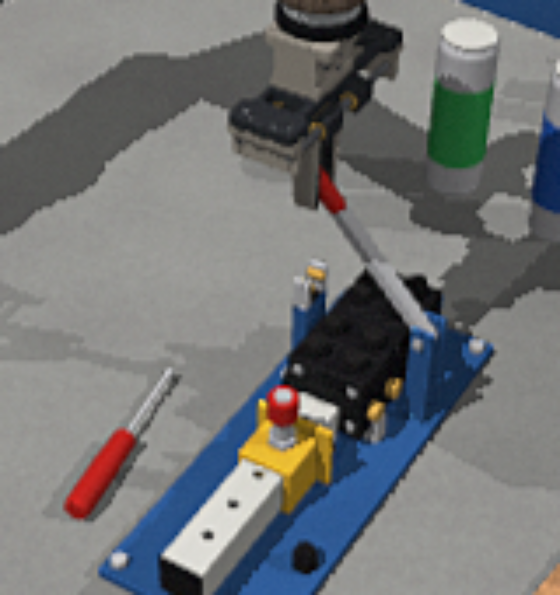

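```bash
python3 -m creep '[[1.2,1.25,0,0],[2.6,2.3,0,0],[4.1,3.2,0,0],[5.6,3.95,0,0],[7.2,4.55,0,0],[8.8,4.95,0,0],[8.8,4.95,0,0]]'; python3 -c "
from h import *
s=state();print(s['contact_force'],s['finger_gap'],s['eef_pos'],s['ft_torque'])"
```

```text
t: 5.05
eef_pos: [0.4591, 0.135, 0.1221]
eef_rot: [0.469, -0.527, 0.471, 0.53]
contact_force: [-1.7, 4.1, -2.3]
finger_gap: 0.0178
[-1.6934  4.1047 -2.3016] 0.017825895892902913 [0.4591 0.135  0.1221] [0.6946 0.4088 0.0108]
```

```bash
python3 -m creep '[[0.6,0.1,0,0],[1.2,0.2,0,0],[1.8,0.25,0,0],[2.2,0.3,0,0],[2.6,0.3,0,0],[3.0,0.3,0,0],[3.0,0.3,0,0]]' 0 30; python3 -c "
from h import *
s=state();print(s['contact_force'],s['finger_gap'],s['eef_pos'],s['ft_torque'])"
```

```text
t: 5.75
eef_pos: [0.4561, 0.1346, 0.094]
eef_rot: [0.469, -0.527, 0.471, 0.53]
contact_force: [-6.9, 3.5, -1.7]
finger_gap: 0.0171
[-6.8749  3.5018 -1.6948] 0.01708623972740014 [0.4561 0.1346 0.094 ] [0.6187 0.9307 0.0739]
```

```bash
python3 -m creep '[[0.2,0.05,0,0],[0.4,0.05,0,0],[0.6,0.05,0,0],[0.7,0.05,0,0],[0.7,0.05,0,0]]' 0 30; python3 -c "
from h import *
s=state();print(s['contact_force'],s['finger_gap'],s['eef_pos'],s['ft_torque'])"
```

```text
t: 6.25
eef_pos: [0.4559, 0.1346, 0.0872]
eef_rot: [0.469, -0.527, 0.471, 0.53]
contact_force: [-6.4, 3.1, -0.8]
finger_gap: 0.0168
[-6.397   3.1276 -0.7603] 0.01680494229085591 [0.4559 0.1346 0.0872] [0.6763 0.7672 0.0315]
```

```bash
python3 -m creep '[[0.2,0,0,0],[0.4,0,0,0],[0.4,0,0,0]]' 0 30; python3 -c "
from h import *
s=state();print(s['contact_force'],s['finger_gap'],s['eef_pos'],s['ft_torque'])
p,d,K,T,s=look('wrist','w4')
p2,d2,*_=look('scene','s4')
z=cv2.imread('pics/s4.png');cv2.imwrite('pics/s4z.png',np.hstack([cv2.resize(z[130:240,220:330],(500,500)),cv2.resize(p[:,100:420,::-1],(300,360)).copy() if 0 else np.zeros((500,1,3),np.uint8)]))"
```

```text
t: 6.55
eef_pos: [0.456, 0.1346, 0.0831]
eef_rot: [0.469, -0.527, 0.471, 0.53]
contact_force: [-5.5, 2.8, -1.8]
finger_gap: 0.0171
[-5.4559  2.783  -1.8277] 0.01706133399231208 [0.456  0.1346 0.0831] [0.7377 0.7733 0.0163]
```

View pics/s4z.png

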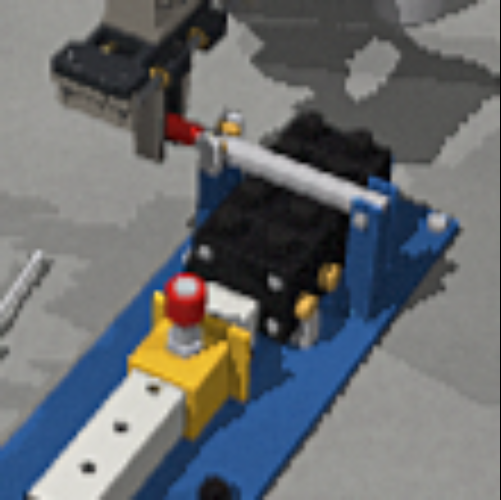

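View pics/w4.png

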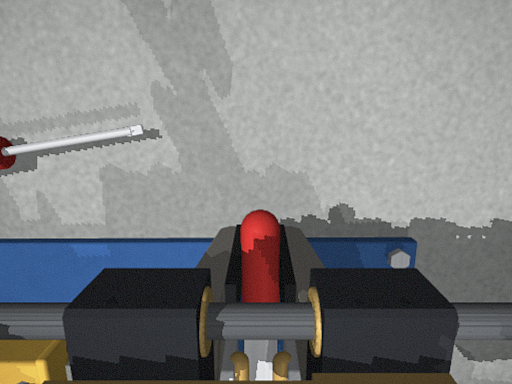

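```bash
python3 - <<'E'
from h import *
O=np.array([.581,.048,0]);a=np.radians(6.7);F=np.array([[np.cos(a),-np.sin(a),0],[np.sin(a),np.cos(a),0],[0,0,1]])
for n in('w4','s4'):
    z=np.load(n+'.npz');P=(pts(z['K'],z['T'],z['d'])-O)@F
    hsv=cv2.cvtColor(z['p'],cv2.COLOR_RGB2HSV)
    k=(np.abs(P[...,1]-.1)<.014)&(P[...,2]>.085)&(P[...,2]<.14)
    red=((hsv[...,0]<6)|(hsv[...,0]>174))&(hsv[...,1]>150)
    for x in np.arange(-.145,.07,.01):
        q=k&(np.abs(P[...,0]-x)<.005)
        if q.sum()>3: print(n,round(x,3),q.sum(),(q&red).sum(),'zmax95',np.percentile(P[q][:,2],95).round(4),np.median(P[q],0))
E
```

```text
w4 -0.145 36 26 zmax95 0.1104 [-0.1401  0.0995  0.1077]
w4 -0.135 930 894 zmax95 0.1157 [-0.135   0.0993  0.1127]
w4 -0.125 2143 836 zmax95 0.1377 [-0.1251  0.1008  0.1152]
w4 -0.115 970 790 zmax95 0.1305 [-0.1151  0.0995  0.1148]
w4 -0.105 790 736 zmax95 0.117 [-0.1053  0.0991  0.1144]
w4 -0.095 82 75 zmax95 0.1146 [-0.0989  0.0975  0.1115]
w4 -0.075 1105 0 zmax95 0.1227 [-0.0722  0.101   0.1127]
w4 -0.065 1091 0 zmax95 0.1239 [-0.066   0.0995  0.112 ]
w4 -0.055 262 0 zmax95 0.112 [-0.0575  0.0995  0.1111]
s4 -0.115 11 1 zmax95 0.1272 [-0.112   0.1094  0.1186]
s4 -0.105 35 11 zmax95 0.1338 [-0.106   0.098   0.1167]
s4 -0.095 15 14 zmax95 0.1158 [-0.0943  0.0955  0.1131]
s4 -0.085 14 12 zmax95 0.1189 [-0.0844  0.0966  0.1125]
s4 -0.075 9 1 zmax95 0.1219 [-0.0777  0.1008  0.1133]
s4 -0.065 18 0 zmax95 0.1274 [-0.065   0.1089  0.1189]
s4 -0.055 36 0 zmax95 0.1217 [-0.0558  0.096   0.1099]
s4 -0.045 16 0 zmax95 0.1146 [-0.0452  0.0966  0.1119]
s4 -0.035 19 0 zmax95 0.1149 [-0.0351  0.0989  0.1112]
s4 -0.025 21 0 zmax95 0.1139 [-0.0251  0.0986  0.1099]
s4 -0.015 26 0 zmax95 0.1149 [-0.0147  0.0956  0.107 ]
s4 -0.005 24 0 zmax95 0.1157 [-0.0053  0.0957  0.1083]
s4 0.005 23 0 zmax95 0.1137 [0.004  0.0961 0.11  ]
s4 0.015 20 0 zmax95 0.1135 [0.015  0.0967 0.1093]
s4 0.025 29 0 zmax95 0.1134 [0.0254 0.0979 0.1083]
s4 0.035 27 1 zmax95 0.1134 [0.0352 0.0978 0.1062]
s4 0.045 13 0 zmax95 0.1144 [0.0437 0.0971 0.1104]
s4 0.055 30 0 zmax95 0.1199 [0.0553 0.0896 0.1116]
s4 0.065 44 0 zmax95 0.1189 [0.0658 0.1058 0.1086]
```

```bash
python3 -m creep '[[-0.1,0,0,0],[-0.1,0,0,0],[-0.1,0,0,0],[-0.1,0,0,0],[-3,0,0,0],[-5.5,0,0,0],[-5.5,0,0,0]]' 0.5 30;python3 -m creep '[[0,0,0,0],[0,0,0,0],[0,0,0,0],[0,0,0,0],[0,0,0,0],[0.6,0,0,0],[1.2,0,0,0],[1.2,0,0,0]]' 0 30; python3 -c "
from h import *
s=state();print(s['contact_force'],s['finger_gap'],s['eef_pos'],s['ft_torque'])"
```

```text
t: 7.35
eef_pos: [0.4608, 0.134, 0.1423]
eef_rot: [-0.472, 0.53, -0.468, -0.526]
contact_force: [0.5, 0.3, -0.7]
finger_gap: 0.0459
t: 8.15
eef_pos: [0.4569, 0.1339, 0.1251]
eef_rot: [0.469, -0.528, 0.471, 0.529]
contact_force: [-0.4, 0.2, -0.6]
finger_gap: 0.0003
[-0.4328  0.2456 -0.5953] 0.0003326192261190722 [0.4569 0.1339 0.1251] [ 0.0336  0.0284 -0.0037]
```

```bash
python3 -m creep '[[0.4,0,0,0],[0.7,0,0,0],[0.9,0,0,0],[1.0,0,0,0],[1.0,0,0,0]]'; python3 -m creep '[[0.1,0,0,0],[0.2,0,0,0],[0.2,0,0,0]]'
```

```text
t: 8.65
eef_pos: [0.4579, 0.134, 0.1165]
eef_rot: [-0.47, 0.528, -0.47, -0.528]
contact_force: [0.4, -0.0, -1.1]
finger_gap: 0.0004
t: 8.95
eef_pos: [0.4582, 0.134, 0.116]
eef_rot: [-0.47, 0.529, -0.47, -0.528]
contact_force: [-4.1, -0.5, 10.2]
finger_gap: 0.0006
```

```bash
python3 -m creep '[[0.1,0,0,0],[0.2,0,0,0],[0.2,0,0,0]]'; python3 -m creep '[[-2.5,0,0,0],[-6,0,0,0],[-8,0,0,0],[-8,0,0,0]]' 0.6
```

```text
t: 9.25
eef_pos: [0.4583, 0.1341, 0.1158]
eef_rot: [-0.47, 0.529, -0.47, -0.528]
contact_force: [-10.4, -0.8, 21.5]
finger_gap: 0.0004
t: 9.65
eef_pos: [0.4602, 0.1341, 0.1959]
eef_rot: [-0.472, 0.53, -0.468, -0.527]
contact_force: [-0.1, -0.5, -0.1]
finger_gap: 0.0305
```

```bash
python3 -c "
from h import *
s=state();print(s['joint_positions'],s['eef_pos']);print(Rt(s['eef_rot']))"
```

```text
[ 0.0307 -0.0854  1.8853 -0.      1.3347 -1.6571] [0.4602 0.1341 0.1959]
[[ 0.007  -0.9931 -0.1167]
 [ 0.0002 -0.1167  0.9932]
 [-1.     -0.007  -0.0006]]
```

```bash
python3 -m creep '[[-1,-1.4,-2,8.5],[-2.5,-2.8,-4,17],[-2.5,-4.2,-6,25.5],[-2.5,-5.6,-8,34],[-2.5,-7,-10,42.5],[-2.5,-8.4,-12,51],[-2.5,-9.8,-14,59.5],[-2.5,-10.9,-15.2,68]]' 1;  python3 -m creep '[[0,0,0,7.5],[0,0,0,15],[0,0,0,22],[0,0,0,22],[0,0,0,22]]' 0.7
python3 - <<'E'
from h import *
p,d,K,T,s=look("wrist","w5")
R=Rt(s['eef_rot']);t=s['eef_pos']
print(t,R)
hsv=cv2.cvtColor(p,cv2.COLOR_RGB2HSV)
red=(((hsv[...,0]<6)|(hsv[...,0]>174))&(hsv[...,1]>150)).astype(np.uint8)
P=pts(K,T,d)
for c in cv2.findContours(red,0,2)[0]:
    if cv2.contourArea(c)>150:
        m=np.zeros_like(red);cv2.drawContours(m,[c],-1,1,-1);m=m>0
        h=np.percentile(P[m][:,2],80); k=m&(np.abs(P[...,2]-h)<.004)
        print(cv2.boundingRect(c),h,'tool mid',((P[k]-t)@R).min(0)*1000,((P[k]-t)@R).max(0)*1000,'world',np.median(P[k],0))
E
```

```text
t: 10.45
eef_pos: [0.5838, -0.0055, 0.2153]
eef_rot: [0.685, -0.172, 0.687, 0.173]
contact_force: [-0.1, -0.1, 0.3]
finger_gap: 0.0916
t: 10.95
eef_pos: [0.5833, -0.0042, 0.2162]
eef_rot: [0.705, -0.042, 0.706, 0.043]
contact_force: [-0.4, -0.8, -0.4]
finger_gap: 0.0647
[ 0.5833 -0.0042  0.2162] [[-0.0018 -0.1195  0.9928]
 [ 0.0004  0.9928  0.1195]
 [-1.      0.0006 -0.0018]]
(118, 194, 35, 73) 0.02400057215724963 tool mid [ 189.6089 -108.5583 -158.9081] [ 196.3979  -27.1751 -131.1545] world [ 0.4473 -0.086   0.023 ]
(249, 177, 33, 37) 0.12379070726761353 tool mid [ 90.3234 -14.2269  -9.7974] [96.3398 12.6775 15.9399] world [ 0.5861 -0.0039  0.123 ]
(82, 0, 75, 4) 0.10989521015527395 tool mid [ 104.5366  142.6377 -131.4102] [110.5458 144.8985 -77.8145] world [0.4635 0.1262 0.1089]
```

View pics/w5.png

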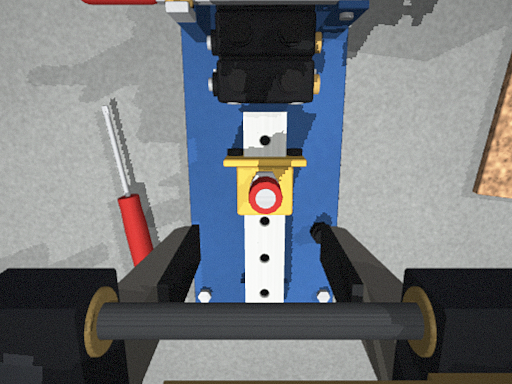

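```bash
python3 -m creep '[[4,-0.05,0.3,0],[8,-0.05,0.3,0],[11,-0.05,0.3,0],[12.1,-0.05,0.3,0],[12.1,-0.05,0.3,0],[12.1,-0.05,0.3,0]]' 0.6;  python3 -m creep '[[0,0,0,0],[0,0,0,0],[0,0,0,0],[0,0,0,0],[0,0,0,0],[0,0,0,0]]' 0 15
python3 - <<'E'
from h import *
s=state();print(s['contact_force'],s['ft_torque'],s['eef_pos'],s['finger_gap'])
E
```

```text
t: 11.6
eef_pos: [0.588, -0.0047, 0.0981]
eef_rot: [0.707, -0.042, 0.705, 0.041]
contact_force: [-0.2, 0.5, 0.5]
finger_gap: 0.0552
t: 12.2
eef_pos: [0.5874, -0.0045, 0.0972]
eef_rot: [0.706, -0.041, 0.705, 0.041]
contact_force: [0.3, -0.0, 5.2]
finger_gap: 0.0272
[ 0.3135 -0.0141  5.1679] [-0.0176 -0.0138 -0.0411] [ 0.5874 -0.0045  0.0972] 0.027163235717146714
```

```bash
python3 -m creep '[[0,0,0,0],[0,0,0,0],[-0.4,0,0,0],[-0.8,0,0,0],[-1.2,0,0,0],[-1.2,0,0,0],[-1.2,0,0,0]]' 0 45
python3 - <<'E'
from h import *
s=state();print(s['contact_force'],s['ft_torque'],s['eef_pos'],s['finger_gap'])
E
```

```text
t: 12.9
eef_pos: [0.5872, -0.0045, 0.1069]
eef_rot: [0.706, -0.041, 0.705, 0.041]
contact_force: [8.3, -1.2, -9.7]
finger_gap: 0.027
[ 8.3412 -1.1508 -9.6853] [-0.168  -1.415   0.0352] [ 0.5872 -0.0045  0.1069] 0.027008755512921388
```

```bash
python3 -m creep '[[-0.1,0,0,0],[-0.15,0,0,0],[-0.15,0,0,0]]'
python3 - <<'E'
from h import *
s=state();print(s['contact_force'],s['ft_torque'],s['eef_pos'],s['finger_gap'])
p,d,K,T,s=look("wrist","w6")
p,d,K,T,s=look("scene","s6")
z=cv2.imread('pics/s6.png');cv2.imwrite('pics/s6z.png',cv2.resize(z[140:260,210:330],(600,600),interpolation=2))
E
```

```text
t: 13.2
eef_pos: [0.5872, -0.0044, 0.1082]
eef_rot: [0.706, -0.041, 0.706, 0.041]
contact_force: [7.9, -1.4, -10.7]
finger_gap: 0.0271
[  7.9432  -1.4204 -10.6829] [-0.209  -1.4533  0.0172] [ 0.5872 -0.0044  0.1082] 0.027053394853235005
```

View pics/s6z.png

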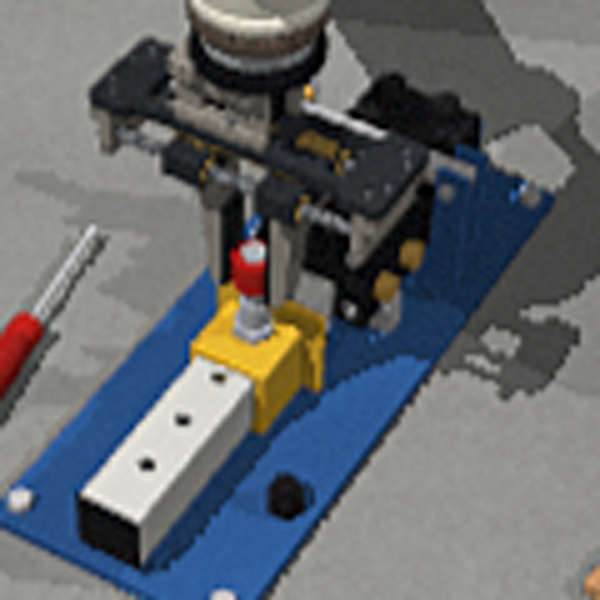

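View pics/w6.png

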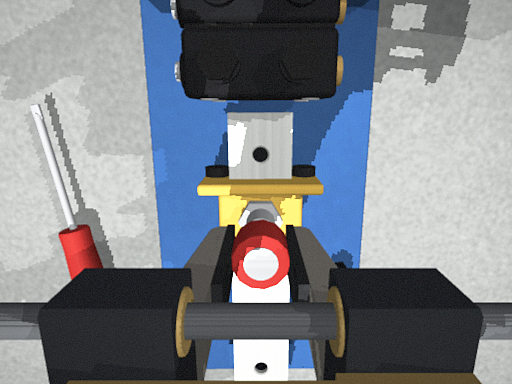

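```bash
python3 -m creep '[[0,0.4,0,0],[0,0.8,0,0],[0,1.2,0,0],[0,1.6,0,0],[0,2,0,0],[0,2,0,0]]'
python3 - <<'E'
from h import *
s=state();print(s['contact_force'],s['ft_torque'],s['eef_pos'],s['finger_gap'])
E
```

```text
t: 13.9
eef_pos: [0.5848, 0.0156, 0.1081]
eef_rot: [0.706, -0.041, 0.706, 0.041]
contact_force: [7.4, 0.1, -9.0]
finger_gap: 0.0268
[ 7.4192  0.0646 -8.9852] [-0.0349 -1.4774 -0.0431] [0.5848 0.0156 0.1081] 0.026768594133725926
```

```bash
python3 - <<'E'
from h import *
p,d,K,T,s=look("wrist","w7")
E
```

```text
(no output)
```

View pics/w7.png

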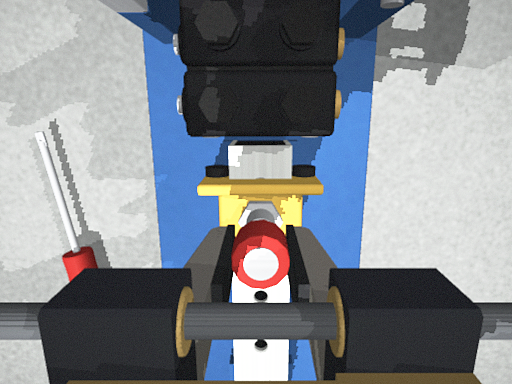

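```bash
python3 -m creep '[[0,0.4,0,0],[0,0.8,0,0],[0,1.2,0,0],[0,1.6,0,0],[0,1.9,0,0],[0,1.95,0,0],[0,1.95,0,0]]'
python3 - <<'E'
from h import *
s=state();print(s['contact_force'],s['ft_torque'],s['eef_pos'],s['finger_gap'])
p,d,K,T,s=look("wrist","w8")
O=np.array([.581,.048,0]);a=np.radians(6.7);F=np.array([[np.cos(a),-np.sin(a),0],[np.sin(a),np.cos(a),0],[0,0,1]])
print((s['eef_pos']-O)@F)
E
```

```text
t: 14.65
eef_pos: [0.5825, 0.0345, 0.1081]
eef_rot: [0.706, -0.041, 0.706, 0.041]
contact_force: [7.2, -0.9, -10.9]
finger_gap: 0.0267
[  7.1863  -0.9283 -10.8544] [-0.2602 -1.4182 -0.0027] [0.5825 0.0345 0.1081] 0.0267358427646921
[-0.0001 -0.0136  0.1081]
```

View pics/w8.png

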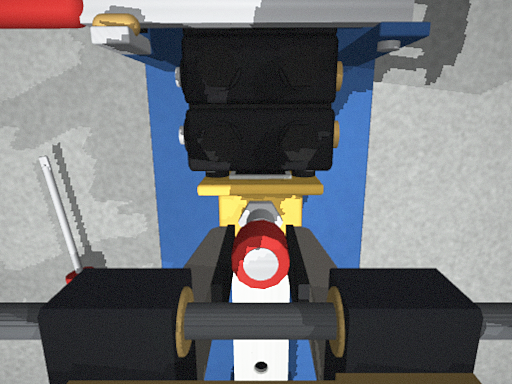

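```bash
python3 -m creep '[[0.2,0.02,0,0],[0.4,0.04,0,0],[0.6,0.05,0,0],[0.8,0.05,0,0],[0.8,0.05,0,0]]'
python3 -m creep '[[0.2,0,0,0],[0.4,0,0,0],[0.5,0,0,0],[0.5,0,0,0]]'
python3 - <<'E'
from h import *
s=state();print(s['contact_force'],s['ft_torque'],s['eef_pos'],s['finger_gap'])
E
```

```text
t: 15.2
eef_pos: [0.5825, 0.0347, 0.1006]
eef_rot: [0.706, -0.042, 0.706, 0.041]
contact_force: [6.4, -2.4, -6.4]
finger_gap: 0.0267
t: 15.6
eef_pos: [0.5826, 0.0347, 0.0973]
eef_rot: [0.706, -0.042, 0.706, 0.041]
contact_force: [2.7, -1.7, 1.1]
finger_gap: 0.0264
[ 2.6955 -1.669   1.0613] [-0.5413 -0.5441 -0.0265] [0.5826 0.0347 0.0973] 0.026394577534926376
```

```bash
python3 -m creep '[[0.05,0,0,0],[0.1,0,0,0],[0.1,0,0,0]]'
python3 - <<'E'
from h import *
s=state();print(s['contact_force'],s['ft_torque'],s['eef_pos'],s['finger_gap'])
p,d,K,T,s=look("wrist","w9")
p2,d2,K2,T2,_=look("scene","s9")
p3,d3,K3,T3,_=look("top","t9")
cv2.imwrite('pics/s9z.png',cv2.resize(p2[110:260,190:340,::-1],(600,600),interpolation=2))
O=np.array([.581,.048,0]);a=np.radians(6.7);F=np.array([[np.cos(a),-np.sin(a),0],[np.sin(a),np.cos(a),0],[0,0,1]])
for n in('w5','w6','w9'):
    z=np.load(n+'.npz');hsv=cv2.cvtColor(z['p'],cv2.COLOR_RGB2HSV)
    P=(pts(z['K'],z['T'],z['d'])-O)@F
    red=((hsv[...,0]<6)|(hsv[...,0]>174))&(hsv[...,1]>120)
    k=(np.abs(P[...,0])<.02)&(P[...,2]>.09)&(np.abs(P[...,1]+.03)<.05)&red
    if k.sum()>5:print(n,k.sum(),np.percentile(P[k],[50,90,97],axis=0))
    # flat white top
    w=(hsv[...,1]<40)&(hsv[...,2]>180)&(np.abs(P[...,0])<.012)&(P[...,2]>.11)&(P[...,2]<.15)&(np.abs(P[...,1]+.03)<.05)
    if w.sum()>5:print(n,'top disc',w.sum(),np.median(P[w],0))
E
```

```text
t: 15.9
eef_pos: [0.5827, 0.0349, 0.0972]
eef_rot: [0.706, -0.042, 0.706, 0.041]
contact_force: [-0.7, -2.4, 6.7]
finger_gap: 0.0268
[-0.6993 -2.3519  6.6663] [-0.5055  0.0083 -0.0434] [0.5827 0.0349 0.0972] 0.026821380566391797
w5 637 [[-0.0017 -0.0471  0.1225]
 [ 0.0091 -0.0401  0.1235]
 [ 0.0109 -0.0393  0.1242]]
w5 top disc 294 [-0.001  -0.0532  0.1238]
w6 2281 [[-0.001  -0.0458  0.1331]
 [ 0.0095 -0.04    0.1342]
 [ 0.0114 -0.0394  0.1347]]
w6 top disc 885 [-0.001  -0.0532  0.1346]
w9 2261 [[-0.0009 -0.0063  0.1223]
 [ 0.0093 -0.0005  0.1233]
 [ 0.0112  0.      0.1237]]
w9 top disc 874 [-0.0009 -0.0136  0.1237]
```

View pics/s9z.png

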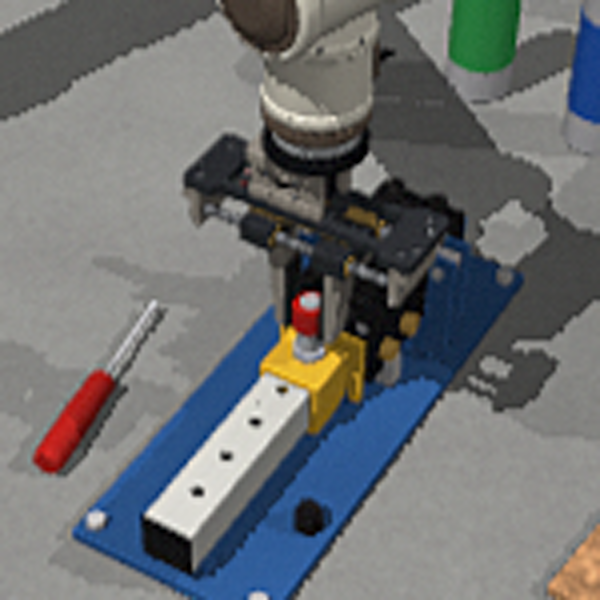

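View pics/w9.png

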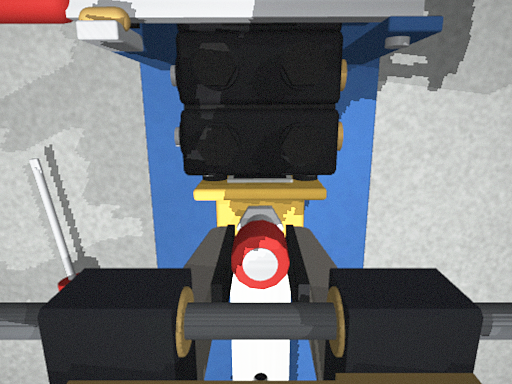

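```bash
python3 - <<'E'
from h import *
O=np.array([.581,.048,0]);a=np.radians(6.7);F=np.array([[np.cos(a),-np.sin(a),0],[np.sin(a),np.cos(a),0],[0,0,1]])
for n in ('w8','w9'):
    z=np.load(n+'.npz');P=(pts(z['K'],z['T'],z['d'])-O)@F
    for x in (-.13,-.12,-.105,-.045,-.03,-.01,.02):
        q=(np.abs(P[...,0]-x)<.005)&(P[...,1]>.09)&(P[...,1]<.1)&(P[...,2]>.1)
        if q.sum()>3: print(n,x,q.sum(),np.percentile(P[q][:,2],[50,90]).round(4))
A=np.load('top0.npz')['p'].astype(int);B=np.load('t9.npz')['p'].astype(int)
D=np.abs(A-B).max(2);D=cv2.medianBlur((np.clip(D,0,255)).astype(np.uint8),3)
cv2.imwrite('pics/t9d.png',np.vstack([B[60:260,:,::-1].astype(np.uint8),cv2.cvtColor(D[60:260]*2,cv2.COLOR_GRAY2BGR)]))
E
```

```text
w8 -0.12 83 [0.1086 0.1114]
w8 -0.105 629 [0.1131 0.115 ]
w8 -0.045 574 [0.1106 0.1116]
w8 -0.03 550 [0.1106 0.1116]
w8 -0.01 561 [0.1106 0.1116]
w8 0.02 537 [0.1105 0.1116]
w9 -0.105 441 [0.1115 0.114 ]
w9 -0.045 551 [0.1105 0.1115]
w9 -0.03 544 [0.1105 0.1116]
w9 -0.01 547 [0.1105 0.1115]
w9 0.02 527 [0.1106 0.1116]
```

View pics/t9d.png

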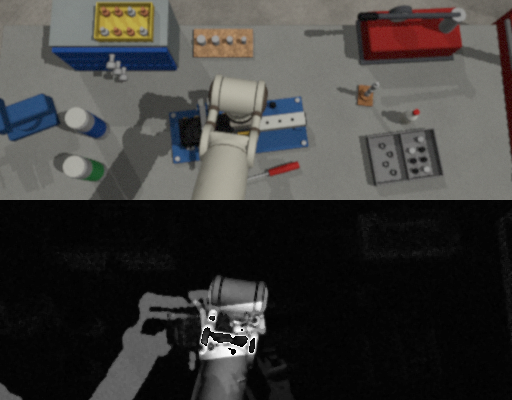

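```bash
python3 - <<'E'
from workcell import *
s=state();print(s['t'],s['eef_pos'],s['contact_force'],s['finger_gap']);print(hand_in())
E
```

```text
16.05 [0.58267588 0.03488758 0.09722209] [ 0.45276465 -2.5824963   7.08663345] 0.026545310638018273
the job is handed in; nothing more can be done
None
```

I swung the hold-down bar shut first. Then I pulled the plunger knob up, slid the end stop one hole towards the block and let the pin down into that hole. I handed in at 16 s of the 54 allowed, still gripping the knob at 45 N.

**Bar:** I found the fixture at about (0.581, 0.048), turned about 6.7°. I then gripped the bar by its red grip and followed its arc down. I felt no clear snap force on the way, so I pressed on the grip afterwards with about 21 N. It sat firm at 116 mm, the height expected when shut. In the last images the bar is level along its length, 110.6 mm at every point measured.

**End stop:** The knob moved 39.6 mm towards the block. Its top came back to 123.7 mm, against 123.8 mm with the pin home at the start. The arm is pressing it down lightly, about 7 N.

**Rest of the bench:** Comparing the first and last top views, nothing outside the arm and its shadow had changed. The arm hides part of the fixture there. I did not measure the block's position separately; the wrist image shows it in its seat in front of the end stop's pads.

No final check failed. The one oddity was a small sideways force reading of up to about 10 N while I pressed on the bar or lifted the knob.

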